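# Level the mitad with a wedge

### The job

The mitad stands low at the front, so batter would run to that side. Lay the spirit level gently on the griddle, pointing straight from the front edge to the back, then slide the thin end of the wooden wedge under the base at the middle of the low front and ease it in slowly, without ramming it or shoving the mitad, until the bubble rests between the two black lines. Let go and leave the level on the griddle and the wedge carrying the mitad; do not lift or lean on the mitad with the gripper, and leave the tray with its cups and the ladle where they are.

Things in the scene. Friction and masses are not known exactly. Their poses are not given: they have to be found in the camera images.
- mitad: Electric injera griddle, loose, about 5 kg: round aluminium body 430 mm across, 85 mm from base underside to the flat black plate on top, lid folded back at its far left. Origin: centre of the base underside; z up through the plate, x from the low front to the back. Three round feet: front one (x -120 mm) a 12 mm stub; two at the back (x +58, y +-160) screwed out 14 to 24 mm, so it tilts down to the front by 0.6 to 3.9 degrees.
- rim_front (a point): Lower front edge of the mitad's base, in the middle of its low side (x -215 mm of the mitad), where the wedge goes under; axes as the mitad's. The gap to the bench is 5 to 11 mm here at the start and 14 to 24 mm once level; the base edge is straight for 50 mm to either side. The front foot stands 81 mm behind this edge.
- plate_front (a point): Point on the griddle plate's top, 110 mm in from the front edge on the middle line: a good place for the level's middle. Axes as the mitad's.
- level: Aluminium spirit level, 200 mm long (x), 28 mm wide (y), 26 mm high, 0.3 kg, lying on the bench. Origin: middle of its underside, z up. A yellow-green vial, read from above, lies along the middle 96 mm of its top with two black lines 12 mm either side of the middle.
- bubble_mark (a point): Middle of the level's white bubble (16 mm long). It runs to the higher end, 20 mm for each degree of tilt along the level, up to 36 mm from the middle, where the vial ends, and settles in about a second. It stands between the lines while within 4 mm of point level_mid along the level.
- level_mid (a point): Middle of the vial, midway between the two black lines, 28 mm above the level's underside. Axes as the level's.
- wedge: Beech wedge, 150 mm long (x), 40 mm wide (y), 0.1 kg, lying flat on the bench. Origin: middle of its underside, z up, thin end towards +x. 4 mm thick at the thin end, rising 3 in 10 over 120 mm to a flat heel 40 mm thick and 30 mm long at the -x end. Sole and ramp are slippery (friction about 0.3).
- wedge_tip (a point): Middle of the wedge's thin end, 75 mm ahead of its origin, 2 mm up. Axes as the wedge's.
- wedge_heel (a point): Middle of the wedge's heel block, 60 mm behind its origin, 20 mm up; the place to grip across the 40 mm width. Axes as the wedge's.
- tray: Aluminium tray 160 x 220 x 20 mm to the right with the two cups; leave alone. Origin: middle of the underside.
- cup1: White cini coffee cup with a green band, 68 mm wide, 52 mm high, on the tray; leave alone. Origin: middle of the underside.
- cup2: White cini coffee cup with a red band, 68 mm wide, 52 mm high, on the tray; leave alone. Origin: middle of the underside.
- ladle: Yellow plastic ladle lying on the bench at the left, bowl 94 mm wide, handle out to 270 mm along its x; leave alone. Origin: under the bowl's middle.
There are look-alikes about, which are no part of the job. Leave any red look-alike of the wedge alone.

How it is judged:
On the way, in this order (a step that is already met when the one before it is completed fails the run):
1. the level lies on the griddle, along the front-to-back line, let go (contact force between level and mitad above 1 N and contact force between level and the fingers below 0.1 N and angle between level's own z axis and vertical below 0.09 rad and angle between the x axis of level and the x axis of mitad, either way round below 0.26 rad), for 0.2 s.
2. the wedge carries the front of the mitad and the bubble stands between the lines (contact force between wedge and mitad above 3 N and x of bubble_mark in the frame of level_mid between -0.004 and 0.004 m), for 0.3 s.
At the end, for the whole second after the job is handed in: Level on the griddle, front to back (within 15 degrees), bubble between the lines (within 4 mm of centre); mitad level within 0.4 degrees; wedge tip at least 20 mm under the front edge, within 45 mm of its middle, carrying the mitad; all let go and at rest (all of step 2 and angle between mitad's own z axis and vertical below 0.007 rad and contact force between level and mitad above 1 N and angle between the x axis of level and the x axis of mitad, either way round below 0.26 rad and x of wedge_tip in the frame of rim_front above 0.02 m and y of wedge_tip in the frame of rim_front between -0.045 and 0.045 m and linear speed of each of level, mitad, wedge below 0.01 m/s); the robot touches nothing.
It fails at once if the wedge is rammed against the mitad (over 28 N) (contact force between wedge and mitad above 28 N).
It fails at once if the gripper or arm pushes or lifts the mitad (over 10 N) (contact force between any of the fingers, the arm and mitad above 10 N).
It fails at once if the level is put down hard on the clay griddle (over 30 N) (contact force between level and mitad above 30 N).
It fails at once if a cup, the tray or the ladle is disturbed (over 15 mm) (distance of any of tray, cup1, cup2, ladle from where it was at the start of the episode above 0.015 m).
It also fails if it takes over 70 s, if anything falls off the work surface, if the arm or the gripper's body presses on something with over 40 N, if the wrist force passes 120 N, or if a joint passes its speed limit or range.

### The arm

A 6-joint arm with a two-finger parallel gripper is mounted at the origin on the work surface. World frame = base frame: x ahead of the robot, y to its left, z up, the work surface at z = 0. Lengths are in m, angles in rad, forces in N, time in s.
With the tool pointing down it reaches from about 0.25 to 0.725 m from the base axis. Payload 4 kg.
Tool frame: the origin (TCP) lies midway between the tips of the shut fingers; the grasp point (between the pads) lies 19 mm behind it; z points along the fingers, y is the direction in which the jaws open and shut (so a half turn about z gives the same grasp; the last joint's range is limited). The gripper opens to 85 mm and grips with 20 to 120 N. Pads are 22 mm wide; open, the fingers measure 114 mm over their backs; the gripper's body (76 mm by 85 mm) begins 54 mm behind the grasp point. The pads swing forward as they close: fully open they stand 13 mm farther back than shut.
Start: joints at [-1.251, 0.241, 0.005, 1.335, 0, 1.571], TCP at [0.157, -0.475, 0.231] pointing down, gripper open.
Joint ranges: [-2.72, 2.72], [-1.05, 1.87], [-1.09, 1.28], [-1.99, 2.15], [-1.42, 1.44], [-3.14, 3.14]. Speed limits (rad/s): [2.79, 2.79, 3.14, 3.14, 3.14, 3.14].

### API

Orientations are given as a unit quaternion [x, y, z, w].
In Python, from workcell import bot gives the robot as it stands.
- The arm moves only by the shell command python3 -m inch 'ROWS'. ROWS is JSON, a list of rows, each a list of 5 numbers: the shift along the tool's x, y, z scaled (see below), then the turn about the tool's z scaled (see below), then the closure, from 0 (fully open) to 1 (shut). A call has 1 to 10 rows; each row is the pose to reach, as a shift and turn from the pose commanded when the call began, along the tool's axes at that moment; what a row does not reach only later rows make up. The controller multiplies each number of a shift by 100 cm and each number of a turn by 120 degrees. A row lasts 1/8 s, in which the tool goes at most 62.5 mm and 10.7 degrees, less where a joint would pass 70% of its speed; a pose out of reach is approached as far as the arm can. A call with a number of a shift or a turn outside -1 to 1 is refused whole. A call with a gripper value outside its range is refused whole. The fingers move at their own pace and stop on an object; the grip force is fixed at half the most. Time passes only in rows, so rows that repeat a pose let the fingers close. It gives the time, the measured TCP pose, the force and the opening at its end, in the units of the state.
- bot.get_obs(): the state, without advancing time (a new reading comes with each control period).
- bot.camera(name): name is "scene" or "top" or "wrist"; returns the picture (480x640x3 uint8, red, green, blue); there is no depth.
- bot.calibration(name): a dict with "intrinsics" (3x3 intrinsics, pixels), "xyz" and "attitude" of the camera in the world; the wrist camera has in their place "tool_from_camera" (4x4, takes a point from camera to tool coordinates, whose origin is the TCP and whose axes are the flange's). Camera axes: x right, y down, z forward; pixel columns grow to the right and rows downward; lengths in m; the calibration is good to about 2 mm. A picture is of the moment at which its call begins: read the wrist's pose just before it. calibration takes no time and is no camera call.
- bot.job_done(): hands the job in, once; it reports no verdict.
Trained networks look in the newest picture that a camera, given by its name, has taken for a name from the list of things; names that differ only in an ending like _2 or _b are one class to them, and where a whole thing is asked for, a point or a joint stands for the part that bears it (a point fixed in the world has none). Each returns a list of dicts, best first, with "score" (0 to 1); they miss things now and then, are a little off and sometimes report something else, mostly with a low value. They report only what shows in the picture. A call takes as long as a camera call. They do not tell look-alikes from the thing itself.
- bot.masks_of(camera, target): "pixels" (480x640 bool, what is visible of it) and "extent" ([left, top, width, height] as shares, 0 to 1, of the picture: columns of its width, rows of its height, round what is visible of it).
- bot.spot_point(camera, target): "point" ([column, row] as shares, 0 to 1, of the picture: columns of its width, rows of its height: a listed point, or the origin of a listed thing).
The state is a dict: "clock": time; "joint_pos": joint angles; "joint_vel": joint speeds; "tau": joint torques, N m; "eef_pos": TCP position; "tool_rot": TCP orientation; "ft_force": force on the tool from outside, world axes, zero at the start; "ft_torque": the same for the moment, N m; "grip_width": finger opening in m.
Only numpy, scipy, OpenCV 4.12 (cv2) and the standard library are available. Lean on these libraries where they do the work, as an engineer would, in place of code of your own. Each camera call takes 0.05 s, during which the arm holds its last target.

## Working session

There is one attempt and no reset: what is moved stays moved. The work goes in short steps, Python scripts to look and compute and a shell command to move; the robot and the scene stay as the last step left them, time stands still between calls to the robot, and variables do not carry over. Pictures are saved under pics/ and viewed, and the job is handed in when it is done.

```bash
ls; mkdir -p pics; python3 - <<'E'
from workcell import bot
import cv2,json
o=bot.get_obs();print({k:o[k] for k in('clock','eef_pos','tool_rot','grip_width','ft_force')})
for c in('scene','top'):
    im=bot.camera(c);cv2.imwrite(f'pics/{c}0.png',im[:,:,::-1]);print(c,bot.calibration(c))
    for t in ('mitad','level','wedge','rim_front','plate_front','level_mid','bubble_mark','wedge_tip','wedge_heel','tray','ladle'):
        try: print(t,[(round(d['score'],2),[round(d['point'][0]*640),round(d['point'][1]*480)]) for d in bot.spot_point(c,t)])
        except Exception as e: print(t,e)
print(bot.calibration('wrist'),bot.get_obs()['clock'])
E
```

```text
pics
{'clock': 0.0, 'eef_pos': array([ 0.15699642, -0.47404466,  0.23042367]), 'tool_rot': array([ 9.87240212e-01,  1.59234654e-01, -1.57102772e-04, -1.03193108e-03]), 'grip_width': 0.08549647314412255, 'ft_force': array([ 0.36611171, -0.23793141,  0.28847904])}
scene {'intrinsics': array([[589.02125705,   0.        , 310.26967955],
       [  0.        , 589.02125705, 236.15738264],
       [  0.        ,   0.        ,   1.        ]]), 'xyz': array([1.49102264, 0.44309781, 1.67583781]), 'attitude': array([ 0.53010755,  0.80293524, -0.22550666, -0.1530612 ])}
mitad [(0.66, [261, 293])]
level [(0.84, [249, 180])]
wedge [(0.88, [492, 256]), (0.83, [385, 235])]
rim_front [(0.55, [191, 199])]
plate_front [(0.78, [280, 255]), (0.62, [159, 197])]
level_mid [(0.6, [248, 176])]
bubble_mark []
wedge_tip [(0.64, [369, 248]), (0.44, [247, 174]), (0.35, [280, 255])]
wedge_heel [(0.73, [397, 223]), (0.61, [489, 238])]
tray [(0.87, [175, 199])]
ladle [(0.6, [447, 235])]
top {'intrinsics': array([[532.0092238 ,   0.        , 313.97516854],
       [  0.        , 532.0092238 , 232.50338298],
       [  
[... 331 characters left out ...]
, [411, 299])]
bubble_mark []
wedge_tip [(0.84, [251, 262])]
wedge_heel [(0.8, [235, 301]), (0.58, [134, 317])]
tray [(0.96, [472, 241])]
ladle [(0.84, [181, 310])]
{'intrinsics': array([[369.66613508,   0.        , 322.0316259 ],
       [  0.        , 369.66613508, 241.74631446],
       [  0.        ,   0.        ,   1.        ]]), 'tool_from_camera': array([[-4.47074601e-04, -9.65130541e-01, -2.61768676e-01,
         6.66923027e-02],
       [ 9.99999897e-01, -4.50278116e-04, -4.77421281e-05,
         2.56919740e-04],
       [-7.17913201e-05, -2.61768670e-01,  9.65130643e-01,
        -1.42362699e-01],
       [ 0.00000000e+00,  0.00000000e+00,  0.00000000e+00,
         1.00000000e+00]])} 1.2
```

View pics/top0.png

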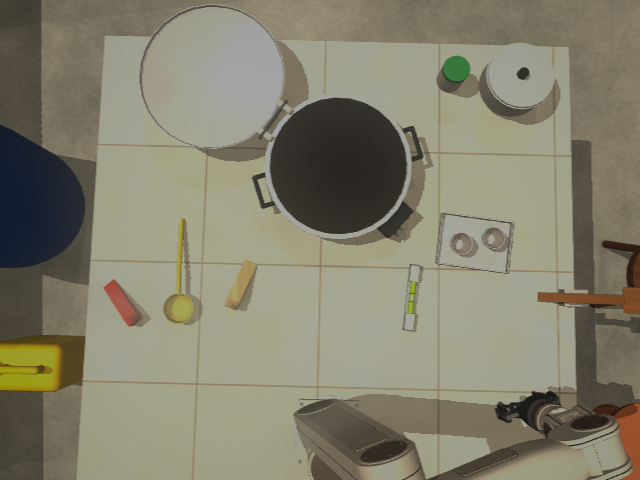

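View pics/scene0.png

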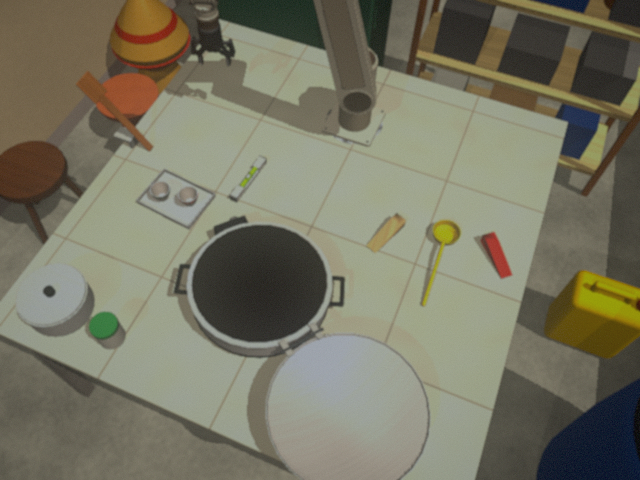

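```bash
python3 - <<'E'
import cv2
im=cv2.imread('pics/top0.png')
a=cv2.resize(im[220:370,80:290],None,fx=3.6,fy=3.6,interpolation=cv2.INTER_CUBIC)
cv2.imwrite('pics/cropA.png',a)
b=cv2.resize(im[230:350,330:500],None,fx=4.6,fy=4.6,interpolation=cv2.INTER_CUBIC)
cv2.imwrite('pics/cropB.png',b)
E
```

```text
(no output)
```

View pics/cropA.png

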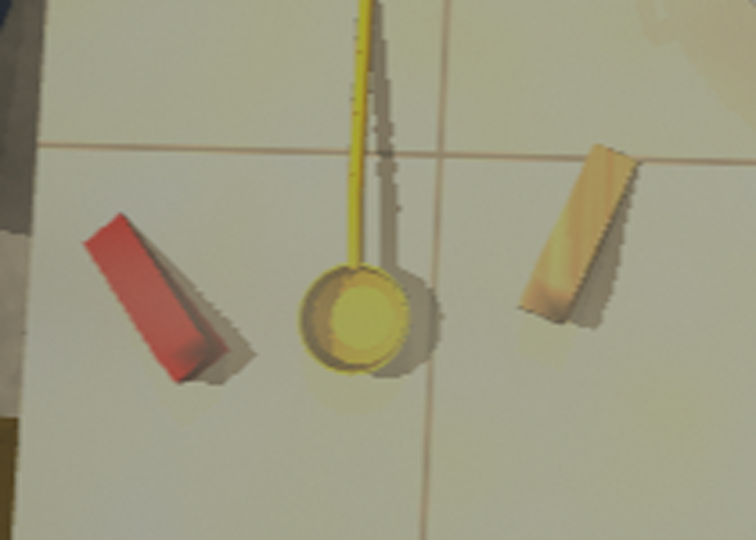

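View pics/cropB.png

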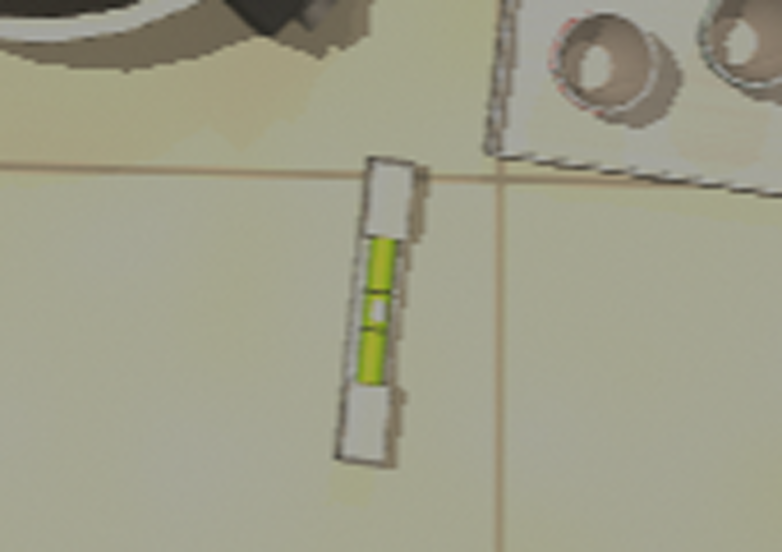

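Beech wedge is at (240,283) in the top picture, with its thin end up. The one at (123,301) is red, so I leave it alone. The level is at (410,298) and its bubble is centred on the bench. Next I compute world positions and the mitad's yaw.

```bash
cat > h.py <<'E'
import numpy as np,cv2
from scipy.spatial.transform import Rotation as R
from workcell import bot
def cam(c,obs=None):
    k=bot.calibration(c)
    if c=='wrist':
        o=obs or bot.get_obs();T=np.eye(4);T[:3,:3]=R.from_quat(o['tool_rot']).as_matrix();T[:3,3]=o['eef_pos']
        T=T@k['tool_from_camera'];return k['intrinsics'],T[:3,:3],T[:3,3]
    return k['intrinsics'],R.from_quat(k['attitude']).as_matrix(),np.array(k['xyz'])
def onz(C,uv,z):
    K,Rm,p=C;d=Rm@np.linalg.solve(K,[uv[0],uv[1],1]);return p+d*(z-p[2])/d[2]
def proj(C,P):
    K,Rm,p=C;q=K@(Rm.T@(np.asarray(P,float)-p));return q[:2]/q[2]
E
python3 - <<'E'
from h import *
np.set_printoptions(precision=4,suppress=True)
C=cam('top');S=cam('scene')
for c,im in((C,'top'),(S,'scene')):
    m=bot.masks_of(im,'mitad');print(im,[(d['score'],d['extent']) for d in m])
    i=cv2.imread(f'pics/{im}0.png');g=i.max(2)<75
    lab=cv2.connectedComponentsWithStats((g*255).astype('uint8'))
    p=(338,167) if im=='top' else (262,283)
    L=lab[1]==lab[1][p[1],p[0]]
    L=cv2.morphologyEx(L.astype('uint8'),cv2.MORPH_OPEN,np.ones((9,9)))
    ct=max(cv2.findContours(L,0,1)[0],key=cv2.contourArea)
    e=cv2.fitEllipse(ct);print('plate ell',e, onz(c,e[0],.095))
for n,uv,z in(('platefront',(332,198),.095),('lev',(411,299),.028),('levA',(413.8,265.5),.026),('levB',(408,330),.026),('hL',(264,190),.05),('hR',(416,143),.05),('mit',(335,168),.012),('wtip',(251,262),.002),('wheel',(235,301),.04),('box',(395,220),.05),('hinge',(273,120),.08)): print(n,onz(C,uv,z))
for n,uv,z in(('pf',(280,255),.095),('levmid',(248,176),.028),('wtip',(369,248),.002),('wheel',(397,223),.02),('hL',(337,291),.05),('hR',(184,278),.05)): print('S',n,onz(S,uv,z))
E
```

```text
top [(0.74, [0.2128, 0.011, 0.4498, 0.4842])]
plate ell ((337.973876953125, 165.42800903320312), (134.58395385742188, 134.88687133789062), 140.32664489746094) [ 0.795  -0.0083  0.095 ]
scene [(0.66, [0.2692, 0.4525, 0.4027, 0.5431])]
plate ell ((259.0711364746094, 283.1177673339844), (114.50791931152344, 132.58355712890625), 84.8974380493164) [ 0.8039 -0.0044  0.095 ]
platefront [0.6968 0.0073 0.095 ]
lev [ 0.405  -0.2405  0.028 ]
levA [ 0.5065 -0.2486  0.026 ]
levB [ 0.312  -0.2325  0.026 ]
hL [0.7235 0.2133 0.05  ]
hR [ 0.8813 -0.2481  0.05  ]
mit [ 0.8054 -0.0026  0.012 ]
wtip [0.5055 0.2505 0.002 ]
wheel [0.386  0.2897 0.04  ]
box [ 0.6417 -0.1862  0.05  ]
hinge [0.9331 0.1904 0.08  ]
S pf [0.6906 0.0128 0.095 ]
S levmid [ 0.411  -0.2409  0.028 ]
S wtip [0.5035 0.2462 0.002 ]
S wheel [0.3856 0.3012 0.02  ]
S hL [0.7146 0.2141 0.05  ]
S hR [ 0.86   -0.2387  0.05  ]
```

```bash
python3 - <<'E'
import cv2
im=cv2.imread('pics/top0.png')
a=cv2.resize(im[85:250,240:435],None,fx=3.6,fy=3.6,interpolation=cv2.INTER_CUBIC)
cv2.imwrite('pics/cropC.png',a)
im=cv2.imread('pics/scene0.png')
a=cv2.resize(im[200:360,165:355],None,fx=3.6,fy=3.6,interpolation=cv2.INTER_CUBIC)
cv2.imwrite('pics/cropD.png',a)
E
```

```text
(no output)
```

View pics/cropC.png

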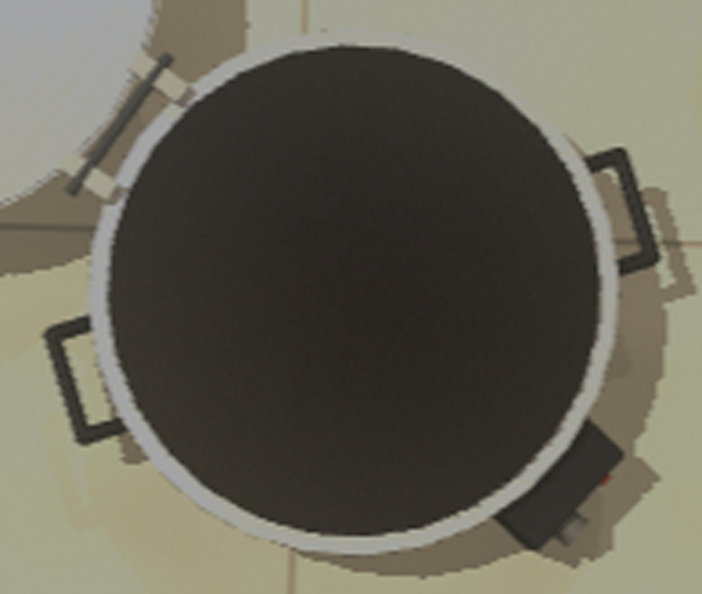

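View pics/cropD.png

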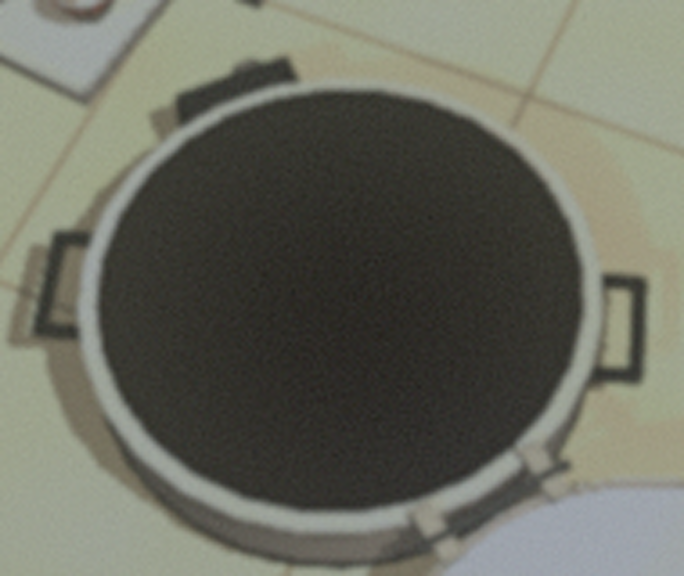

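The handles suggest a yaw of about +18°, but the network's plate_front gives about -9° from both views. I'll settle it by fitting the plate circle in 3D, since its tilt direction gives the front.

```bash
cat > fitp.py <<'E'
from h import *
from scipy.optimize import least_squares
from scipy.ndimage import map_coordinates
np.set_printoptions(precision=4,suppress=True)
def edges(im,e,n=180,lo=.9,hi=1.1,skip=None):
    g=cv2.GaussianBlur(im,(0,0),.7).astype(float).mean(2)
    (cx,cy),(a,b),th=e;th=np.deg2rad(th);out=[]
    for t in np.linspace(0,2*np.pi,n,endpoint=False):
        d=np.array([a/2*np.cos(t),b/2*np.sin(t)]);d=np.array([d[0]*np.cos(th)-d[1]*np.sin(th),d[0]*np.sin(th)+d[1]*np.cos(th)])
        s=np.arange(lo,hi,.2/np.hypot(*d));P=np.array([cx,cy])[:,None]+d[:,None]*s
        v=map_coordinates(g,[P[1],P[0]],order=1)
        i=np.argmax(np.gradient(v))
        # half-level crossing between dark inside and max within 5px
        lo_v=v[:max(5,i-8)].mean();hi_v=v[i:i+12].max();h=(lo_v+hi_v)/2
        j=np.where((v[:-1]<h)&(v[1:]>=h))[0]
        if len(j)==0: continue
        j=j[0];k=j+(h-v[j])/(v[j+1]-v[j]);out.append(np.array([cx,cy])+d*(lo+k*(s[1]-s[0])))
    return np.array(out)
def model(p,C,E):
    # distance of back-projected pts on plane to circle, in px approx
    c=p[:3];n=np.array([p[3],p[4],1]);n/=np.linalg.norm(n);K,Rm,o=C
    D=(Rm@np.linalg.solve(K,np.c_[E,np.ones(len(E))].T)).T
    s=((c-o)@n)/(D@n);X=o+D*s[:,None]
    return (np.linalg.norm(X-c,axis=1)-p[5])*1000
def fit(sets):
    f=lambda p:np.concatenate([model(p,C,E) for C,E in sets])
    return least_squares(f,[.795,-.008,.095,0,0,.2],loss='soft_l1',f_scale=.5)
E
python3 - <<'E'
from fitp import *
sets=[]
for c,e in(('top',((337.97,165.43),(134.6,134.9),140)),('scene',((259.07,283.1),(132.6,132.6*1.0),0))):
    im=cv2.imread(f'pics/{c}0.png')
    if c=='scene': e=((259.07,283.1),(134.5,117),174.9) if False else ((259.07,283.1),(114.5,132.6),84.9)
    E=edges(im,e);sets.append((cam(c),E));print(c,len(E),cv2.fitEllipse(E.astype(np.float32)))
for s in(sets,sets[1:],sets[:1]):
    r=fit(s);p=r.x
    Cv=np.linalg.pinv(r.jac.T@r.jac)*2*r.cost/len(r.fun)
    print(p,'sd',np.sqrt(np.diag(Cv)),'tilt deg',np.rad2deg(np.hypot(p[3],p[4])),'front dir',np.rad2deg(np.arctan2(p[4],p[3])),'rms',np.sqrt((r.fun**2).mean()))
E
```

```text
top 180 ((337.9324951171875, 165.44415283203125), (136.16322326660156, 136.73207092285156), 104.62277221679688)
scene 180 ((259.07244873046875, 283.1196594238281), (116.95198059082031, 135.04388427734375), 84.47347259521484)
[ 0.7945 -0.0074  0.1008 -0.0602  0.0063  0.2022] sd [0.0001 0.0001 0.0001 0.0008 0.0011 0.    ] tilt deg 3.467077750286986 front dir 173.9798752705019 rms 0.5842317048456875
[ 1.491   0.4431  1.6758 -0.0508  0.0129  0.    ] sd [0. 0. 0. 0. 0. 0.] tilt deg 3.003747442695845 front dir 165.74330168128265 rms 5.754056402514504e-08
[ 0.4435  0.056   1.6488 -0.065  -0.0038  0.    ] sd [0. 0. 0. 0. 0. 0.] tilt deg 3.731133299593634 front dir -176.68326319122875 rms 7.663988791596754e-08
```

Three sources:
- Tilt fit: front direction 174°, so yaw about -6°, tilt about 3.4°.
- Network plate_front: yaw about -9°.
- Handles: +18°, set aside as misleading.

I take -8° and move to hover over the level.

```bash
python3 -m inch '[[0.31,-0.142,0.07,0.19,0],[0.31,-0.142,0.07,0.19,0],[0.31,-0.142,0.07,0.19,0],[0.31,-0.142,0.07,0.19,0],[0.31,-0.142,0.07,0.19,0],[0.31,-0.142,0.07,0.19,0],[0.31,-0.142,0.07,0.19,0],[0.31,-0.142,0.07,0.19,0]]'
python3 - <<'E'
from h import *
np.set_printoptions(precision=4,suppress=True)
o=bot.get_obs();im=bot.camera('wrist');cv2.imwrite('pics/w1.png',im[:,:,::-1]);C=cam('wrist',o)
print(o['clock'],o['eef_pos'],o['tool_rot'],R.from_quat(o['tool_rot']).as_matrix()[:,0])
for t,z in(('level_mid',.028),('bubble_mark',.028)):
    for d in bot.spot_point('wrist',t): uv=np.array(d['point'])*[640,480];print(t,d['score'],uv,onz(C,uv,z))
for d in bot.masks_of('wrist','level')[:1]:
    m=d['pixels'];ct=max(cv2.findContours(m.astype('uint8'),0,1)[0],key=cv2.contourArea)
    P=np.array([onz(C,p[0],.026)[:2] for p in ct],np.float32);print(d['score'],cv2.minAreaRect(P))
E
```

```text
clock: 2.3
eef_pos: [0.4066, -0.2425, 0.1613]
tool_rot: [0.999, -0.039, -0.0, 0.0]
ft_force: [-0.4, 0.2, -0.0]
grip_width: 0.0854
2.3 [ 0.4066 -0.2425  0.1613] [ 0.9992 -0.0388 -0.0003  0.0001] [ 0.997  -0.0776 -0.0006]
level_mid 0.73 [323.584 227.424] [ 0.4098 -0.244   0.028 ]
bubble_mark 0.76 [323.904 229.104] [ 0.4084 -0.2441  0.028 ]
0.58 ((0.40960851311683655, -0.2444702535867691), (0.029109712690114975, 0.20243452489376068), 84.38765716552734)
```

View pics/w1.png

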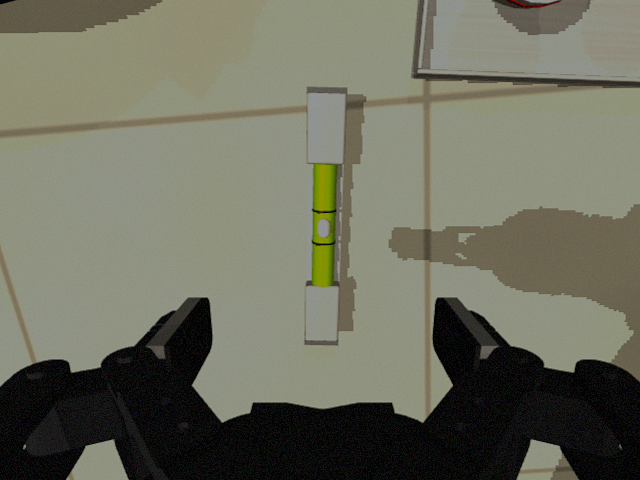

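```bash
python3 -m inch '[[0.003,0.002,0.05,0.009,0],[0.003,0.002,0.1,0.009,0],[0.003,0.002,0.14,0.009,0],[0.003,0.002,0.157,0.009,0],[0.003,0.002,0.157,0.009,0],[0.003,0.002,0.157,0.009,0.6],[0.003,0.002,0.157,0.009,1],[0.003,0.002,0.157,0.009,1],[0.003,0.002,0.157,0.009,1],[0.003,0.002,0.157,0.009,1]]'
python3 -m inch '[[0,0,0,0,1],[0,0,0,0,1],[0,0,-0.03,0,1],[0,0,-0.03,0,1]]'
python3 - <<'E'
from h import *
im=bot.camera('wrist');cv2.imwrite('pics/w2.png',im[:,:,::-1])
E
```

```text
clock: 3.75
eef_pos: [0.4105, -0.245, 0.0054]
tool_rot: [0.999, -0.048, 0.001, 0.0]
ft_force: [-0.1, 0.8, 5.3]
grip_width: 0.0265
clock: 4.25
eef_pos: [0.4112, -0.2455, 0.0358]
tool_rot: [0.999, -0.048, 0.002, 0.001]
ft_force: [1.3, 0.1, -2.6]
grip_width: 0.0266
```

View pics/w2.png

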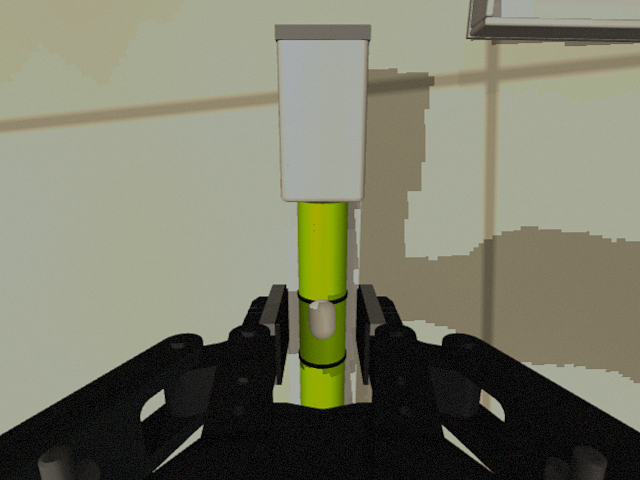

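```bash
python3 -m inch '[[0,0,-0.05,0,1],[0,0,-0.1,0,1],[0.04,-0.04,-0.155,0,1],[0.08,-0.08,-0.155,0,1],[0.12,-0.12,-0.155,0.021,1],[0.16,-0.16,-0.155,0.021,1],[0.2,-0.2,-0.155,0.021,1],[0.23,-0.24,-0.155,0.021,1],[0.259,-0.278,-0.155,0.021,1],[0.259,-0.278,-0.155,0.021,1]]'
python3 - <<'E'
from fitp import *
o=bot.get_obs();im=bot.camera('wrist');cv2.imwrite('pics/w3.png',im[:,:,::-1]);C=cam('wrist',o)
print(o['clock'],o['eef_pos'],o['tool_rot'],o['ft_force'])
for t,z in(('plate_front',.097),('rim_front',.006),('mitad',.02)):
    for d in bot.spot_point('wrist',t): uv=np.array(d['point'])*[640,480];print(t,d['score'],uv,onz(C,uv,z))
im=bot.camera('top');cv2.imwrite('pics/t3.png',im[:,:,::-1])
E
```

```text
clock: 5.55
eef_pos: [0.6924, -0.032, 0.1856]
tool_rot: [0.999, -0.03, -0.002, -0.016]
ft_force: [0.1, -0.0, -2.8]
grip_width: 0.0272
5.55 [ 0.6924 -0.032   0.1856] [ 0.9994 -0.0298 -0.0021 -0.0165] [ 0.096  -0.0296 -2.8345]
plate_front 0.66 [265.728 251.28 ] [0.6916 0.0079 0.097 ]
rim_front 0.31 [290.816  90.48 ] [ 0.7999 -0.0072  0.006 ]
mitad 0.94 [291.584  90.384] [ 0.7982 -0.0093  0.02  ]
```

View pics/w3.png

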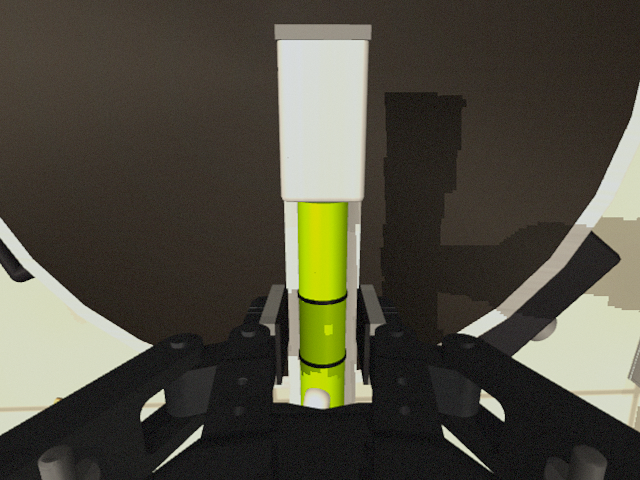

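View pics/t3.png

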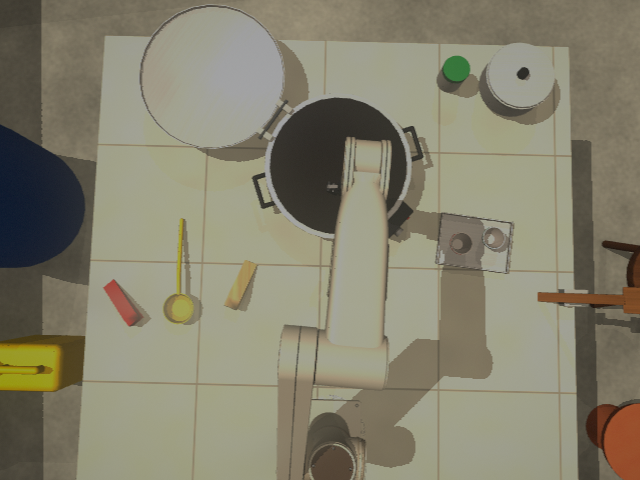

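```bash
python3 -m inch '[[0,0,0,0,1],[0,0,0,0,1],[0,0,0,0,1]]'
python3 - <<'E'
from fitp import *
o=bot.get_obs();im=bot.camera('wrist');cv2.imwrite('pics/w4.png',im[:,:,::-1]);C=cam('wrist',o)
T=R.from_quat(o['tool_rot']).as_matrix();print(o['clock'],o['eef_pos'],T,o['ft_force'])
for t,z in(('plate_front',.097),('rim_front',.006),('mitad',.02)):
    for d in bot.spot_point('wrist',t): uv=np.array(d['point'])*[640,480];print(t,d['score'],uv,onz(C,uv,z))
E
```

```text
clock: 6.18
eef_pos: [0.6917, -0.0338, 0.1897]
tool_rot: [0.999, -0.031, 0.0, -0.016]
ft_force: [-1.1, 0.7, -2.8]
grip_width: 0.0269
6.175 [ 0.6917 -0.0338  0.1897] [[ 0.9981 -0.062   0.0013]
 [-0.0621 -0.9975  0.0326]
 [-0.0008 -0.0327 -0.9995]] [-1.1433  0.6625 -2.7885]
plate_front 0.83 [264.192 250.608] [0.6907 0.008  0.097 ]
mitad 0.95 [290.624  91.392] [ 0.7982 -0.0101  0.02  ]
```

View pics/w4.png

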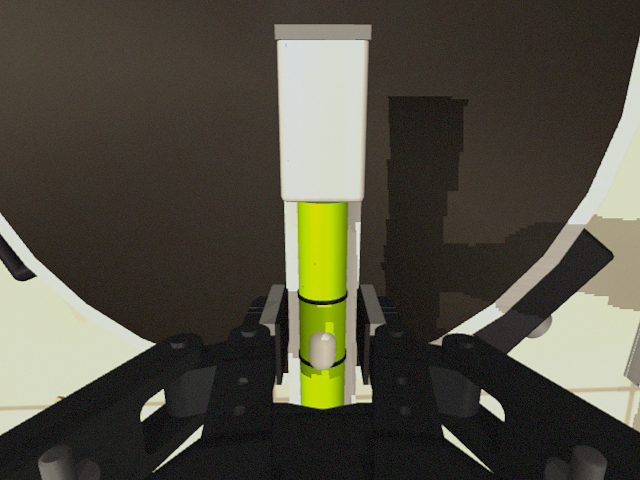

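```bash
python3 - <<'E'
from h import *
np.set_printoptions(precision=3,suppress=True)
print(bot.get_obs()['joint_pos'])
E
python3 -m inch '[[0.002,-0.02,0,0.005,1],[0.002,-0.04,0,0.015,1],[0.002,-0.04,0,0.02,1],[0.002,-0.04,0,0.02,1],[0.002,-0.04,0,0.02,1]]'
python3 - <<'E'
from h import *
np.set_printoptions(precision=4,suppress=True)
o=bot.get_obs();print(o['joint_pos'],R.from_quat(o['tool_rot']).as_matrix())
E
```

```text
[-0.063  0.662  0.55   1.46   0.033  3.141]
clock: 7.0
eef_pos: [0.6948, -0.0204, 0.1906]
tool_rot: [0.999, -0.026, -0.001, -0.027]
ft_force: [-0.5, 0.5, -3.0]
grip_width: 0.0266
[-0.0529  0.6694  0.5659  1.4706  0.0539  3.1406] [[ 0.9986 -0.052  -0.0005]
 [-0.0519 -0.9972  0.054 ]
 [-0.0033 -0.0539 -0.9985]]
```

Joint 6 sits at its limit (3.14), so I'll turn the gripper half a turn. The level works either way round, and this also suits the wedge.

```bash
python3 -m inch '[[0,0,0,-0.08,1],[0,0,0,-0.16,1],[0,0,0,-0.24,1],[0,0,0,-0.32,1],[0,0,0,-0.4,1],[0,0,0,-0.48,1],[0,0,0,-0.56,1],[0,0,0,-0.64,1],[0,0,0,-0.72,1],[0,0,0,-0.75,1]]'
python3 -m inch '[[0,0,0,-0.08,1],[0,0,0,-0.16,1],[0,0,0,-0.24,1],[0,0,0,-0.32,1],[0,0,0,-0.4,1],[0,0,0,-0.48,1],[0,0,0,-0.56,1],[0,0,0,-0.64,1],[0,0,0,-0.7,1],[0,0,0,-0.7,1]]'
python3 - <<'E'
from h import *
np.set_printoptions(precision=4,suppress=True)
o=bot.get_obs();M=R.from_quat(o['tool_rot']).as_matrix();print(o['joint_pos'],M, np.rad2deg(np.arctan2(M[1,0],M[0,0])))
E
```

```text
clock: 8.25
eef_pos: [0.6948, -0.0204, 0.1906]
tool_rot: [0.724, 0.689, 0.018, -0.02]
ft_force: [0.1, 0.5, -2.6]
grip_width: 0.027
clock: 9.5
eef_pos: [0.6948, -0.0203, 0.1906]
tool_rot: [0.079, 0.997, 0.027, -0.002]
ft_force: [0.1, 0.1, -3.2]
grip_width: 0.0267
[-0.0528  0.6693  0.5659  1.4706  0.054   0.1052] [[-0.9875  0.1575 -0.0004]
 [ 0.1573  0.9861  0.054 ]
 [ 0.0089  0.0533 -0.9985]] 170.95211101926813
```

The commanded pose picked up a 3° roll at that limit. I'll unwind it by going against joint 6's other limit, where the same effect has the opposite sign.

```bash
cat > st.py <<'E'
from h import *
np.set_printoptions(precision=4,suppress=True)
o=bot.get_obs();M=R.from_quat(o['tool_rot']).as_matrix();print(o['clock'],'q',o['joint_pos'],'p',o['eef_pos'],'yaw',np.rad2deg(np.arctan2(M[1,0],M[0,0])),'z',M[:,2],'F',o['ft_force'])
E
python3 -m inch '[[0,0,0,-0.08,1],[0,0,0,-0.16,1],[0,0,0,-0.24,1],[0,0,0,-0.32,1],[0,0,0,-0.4,1],[0,0,0,-0.48,1],[0,0,0,-0.56,1],[0,0,0,-0.64,1],[0,0,0,-0.72,1],[0,0,0,-0.75,1]]'
python3 -m inch '[[0,0,0,-0.08,1],[0,0,0,-0.16,1],[0,0,0,-0.24,1],[0,0,0,-0.32,1],[0,0,0,-0.4,1],[0,0,0,-0.48,1],[0,0,0,-0.56,1],[0,0,0,-0.64,1],[0,0,0,-0.72,1],[0,0,0,-0.8,1]]'
python3 st.py
python3 -m inch '[[0,0,0,-0.04,1],[0,0,0,-0.04,1]]'
python3 st.py
```

```text
clock: 10.75
eef_pos: [0.6948, -0.0203, 0.1906]
tool_rot: [-0.65, 0.76, 0.021, 0.017]
ft_force: [0.3, -0.2, -3.9]
grip_width: 0.0266
clock: 12.0
eef_pos: [0.6948, -0.0198, 0.1906]
tool_rot: [0.999, -0.026, -0.001, -0.027]
ft_force: [-0.6, -0.6, -2.4]
grip_width: 0.0267
12.0 q [-0.0518  0.6693  0.5658  1.4704  0.0535 -3.1417] p [ 0.6948 -0.0198  0.1906] yaw -2.9647516413793675 z [-0.0003  0.0536 -0.9986] F [-0.6322 -0.5621 -2.3738]
clock: 12.25
eef_pos: [0.6951, 0.0044, 0.1907]
tool_rot: [1.0, -0.006, 0.001, -0.018]
ft_force: [-0.2, -0.5, -2.6]
grip_width: 0.0271
12.25 q [-0.0095  0.6655  0.5597  1.464   0.0363 -3.1387] p [0.6951 0.0044 0.1907] yaw -0.7104229321795763 z [ 0.0013  0.0363 -0.9993] F [-0.1989 -0.5138 -2.6181]
```

```bash
python3 -m inch '[[0,0,0,-0.06,1],[0,0,0,-0.06,1]]'
python3 st.py
python3 -m inch '[[0,0,0,-0.04,1],[0,0,0,-0.04,1]]'
python3 st.py
```

```text
clock: 12.5
eef_pos: [0.6934, 0.0386, 0.1907]
tool_rot: [1.0, 0.025, 0.002, -0.005]
ft_force: [-0.2, -0.6, -3.0]
grip_width: 0.0267
12.5 q [ 0.0514  0.6605  0.5513  1.4571  0.0094 -3.1392] p [0.6934 0.0386 0.1907] yaw 2.809379986064407 z [ 0.004   0.0097 -0.9999] F [-0.1891 -0.5879 -2.9602]
clock: 12.75
eef_pos: [0.6915, 0.0594, 0.1906]
tool_rot: [0.999, 0.044, 0.003, 0.004]
ft_force: [0.8, 0.3, -3.1]
grip_width: 0.0267
12.75 q [ 0.0896  0.6592  0.549   1.4557 -0.0092 -3.1396] p [0.6915 0.0594 0.1906] yaw 5.022749820543186 z [ 0.0057 -0.0087 -0.9999] F [ 0.7743  0.3454 -3.0621]
```

```bash
python3 -m inch '[[0,0.02,0,0.05,1],[0,0.04,0.01,0.1,1],[0,0.053,0.03,0.113,1],[0,0.053,0.05,0.113,1],[0,0.053,0.064,0.113,1],[0,0.053,0.064,0.113,1],[0,0.053,0.064,0.113,1]]'
python3 st.py
python3 - <<'E'
from fitp import *
o=bot.get_obs();im=bot.camera('wrist');cv2.imwrite('pics/w5.png',im[:,:,::-1]);C=cam('wrist',o)
for t,z in(('plate_front',.097),('rim_front',.006),('mitad',.02)):
    for d in bot.spot_point('wrist',t): uv=np.array(d['point'])*[640,480];print(t,d['score'],uv,onz(C,uv,z))
E
```

```text
clock: 13.62
eef_pos: [0.6971, 0.005, 0.128]
tool_rot: [0.997, -0.075, 0.004, 0.004]
ft_force: [-0.2, -0.6, -1.9]
grip_width: 0.0269
13.625 q [ 0.0111  0.6876  0.4377  1.3139 -0.0091 -2.981 ] p [0.6971 0.005  0.128 ] yaw -8.563605633764533 z [ 0.0072 -0.009  -0.9999] F [-0.1733 -0.5754 -1.9395]
```

View pics/w5.png

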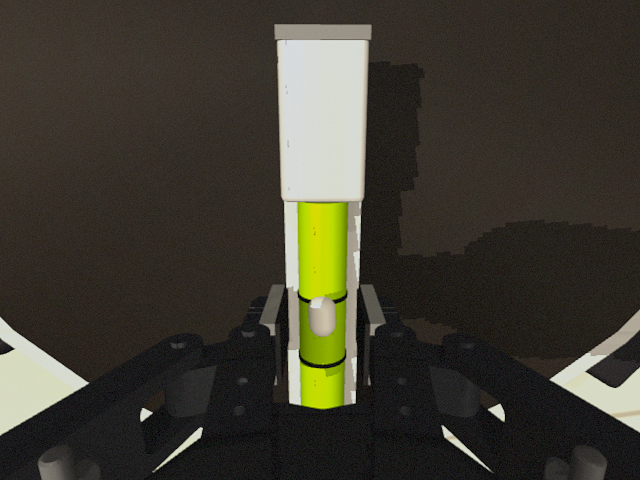

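```bash
python3 -m inch '[[0,0,0.003,0,1],[0,0,0.006,0,1],[0,0,0.009,0,1],[0,0,0.012,0,1],[0,0,0.012,0,1],[0,0,0.012,0,1]]'; for i in 1 2 3; do python3 -m inch '[[0,0,0.001,0,1],[0,0,0.002,0,1],[0,0,0.002,0,1]]' | grep -E 'eef|force'; done
```

```text
clock: 14.58
eef_pos: [0.6967, 0.0049, 0.1151]
tool_rot: [0.997, -0.075, 0.003, 0.004]
ft_force: [0.5, 0.1, -2.3]
grip_width: 0.0268
eef_pos: [0.6966, 0.005, 0.113]
ft_force: [-0.2, 0.0, -3.2]
eef_pos: [0.6966, 0.0049, 0.1109]
ft_force: [0.2, -0.2, -2.3]
eef_pos: [0.6966, 0.0049, 0.1089]
ft_force: [-0.3, 0.1, -3.4]
```

```bash
for i in 1 2 3 ; do python3 -m inch '[[0,0,0.001,0,1],[0,0,0.001,0,1]]' | grep -E 'eef|force'; done; python3 st.py
```

```text
eef_pos: [0.6968, 0.0049, 0.1082]
ft_force: [0.0, 0.2, -2.1]
eef_pos: [0.6968, 0.0049, 0.1077]
ft_force: [-1.0, 0.2, -0.4]
eef_pos: [0.6968, 0.0049, 0.107]
ft_force: [-3.1, -0.4, 3.5]
16.45 q [ 0.011   0.6991  0.4034  1.2687 -0.0091 -2.9814] p [0.6968 0.0049 0.107 ] yaw -8.551372884725259 z [ 0.0065 -0.009  -0.9999] F [-3.0883 -0.4295  3.5485]
```

```bash
for i in 1 2 ; do python3 -m inch '[[0,0,0.001,0,1],[0,0,0.001,0,1]]' | grep -E 'eef|force'; done; python3 st.py; python3 - <<'E'
from h import *
im=bot.camera('wrist');cv2.imwrite('pics/w6.png',im[:,:,::-1])
E
```

```text
eef_pos: [0.6967, 0.0049, 0.1058]
ft_force: [-5.2, 0.2, 5.7]
eef_pos: [0.6966, 0.0049, 0.1044]
ft_force: [-5.5, -0.5, 5.2]
16.95 q [ 0.0109  0.7009  0.4     1.2641 -0.009  -2.9815] p [0.6966 0.0049 0.1044] yaw -8.546050780280432 z [ 0.0058 -0.0089 -0.9999] F [-5.4651 -0.4882  5.2128]
```

View pics/w6.png

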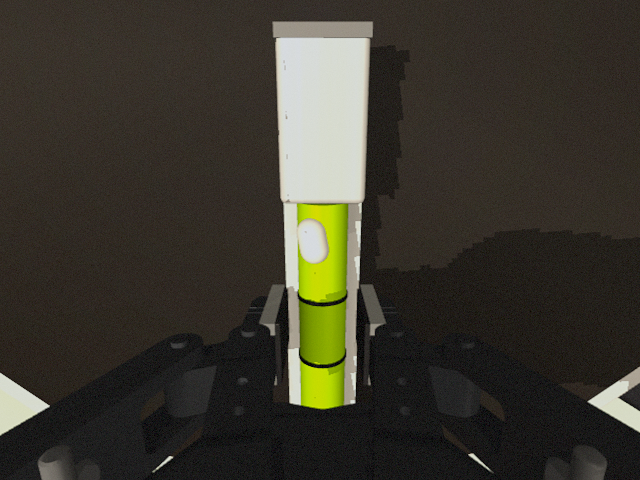

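```bash
for i in 1 2 3 ; do python3 -m inch '[[0,0,0.0007,0,1],[0,0,0.0007,0,1]]' | grep -E 'eef|force'; done
```

```text
eef_pos: [0.6966, 0.0049, 0.1036]
ft_force: [-5.0, -0.5, 5.1]
eef_pos: [0.6966, 0.0049, 0.1032]
ft_force: [-4.9, 0.4, 5.5]
eef_pos: [0.6965, 0.0049, 0.1032]
ft_force: [-7.2, 0.5, 8.1]
```

```bash
python3 -m inch '[[0,0,0,0,0.8],[0,0,0,0,0.74],[0,0,0,0,0.7],[0,0,0,0,0.67],[0,0,0,0,0.64],[0,0,0,0,0.6],[0,0,0,0,0.5],[0,0,0,0,0.3],[0,0,0,0,0.3]]'; python3 -m inch '[[0,0,-0.02,0,0.3],[0,0,-0.06,0,0],[0,0,-0.11,0,0],[0,0,-0.15,0,0],[0,0,-0.15,0,0],[0,0,-0.15,0,0]]'; python3 st.py; python3 - <<'E'
from h import *
im=bot.camera('wrist');cv2.imwrite('pics/w7.png',im[:,:,::-1])
o=bot.get_obs();C=cam('wrist',o)
for t,z in(('level_mid',.125),('bubble_mark',.125),('plate_front',.097),('rim_front',.006),('mitad',.02)):
    for d in bot.spot_point('wrist',t): uv=np.array(d['point'])*[640,480];print(t,d['score'],uv,onz(C,uv,z))
E
```

```text
clock: 18.88
eef_pos: [0.6967, 0.0049, 0.102]
tool_rot: [0.997, -0.075, 0.003, 0.004]
ft_force: [-0.4, 0.1, -0.5]
grip_width: 0.0596
clock: 19.62
eef_pos: [0.6957, 0.0062, 0.2514]
tool_rot: [0.997, -0.075, 0.003, 0.004]
ft_force: [-0.3, -0.0, -0.0]
grip_width: 0.0851
19.625 q [ 0.0128  0.6616  0.7087  1.6128 -0.009  -2.9795] p [0.6957 0.0062 0.2514] yaw -8.550477124083844 z [ 0.0051 -0.009  -0.9999] F [-0.2964 -0.0364 -0.0181]
level_mid 0.72 [320.192 239.088] [0.69210921 0.0070177  0.125     ]
bubble_mark 0.75 [318.912 188.592] [0.72951072 0.00226416 0.125     ]
mitad 0.96 [320.768 103.296] [ 0.79678502 -0.00992518  0.02      ]
mitad 0.25 [324.224 225.408] [0.67898644 0.00433666 0.02      ]
```

View pics/w7.png

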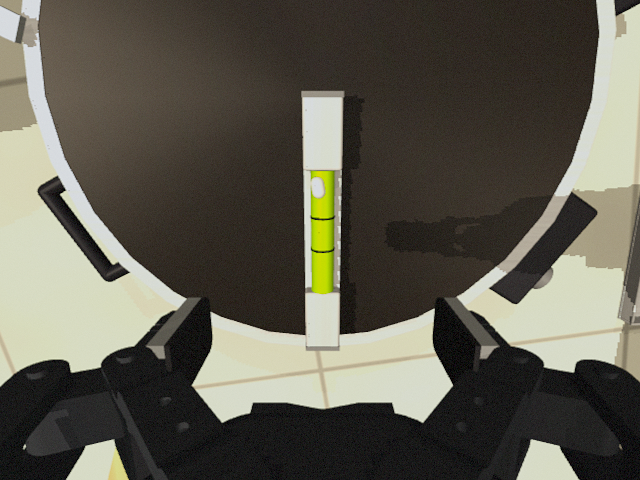

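The level lies on the griddle with its bubble at about (319,188), fully toward the back and saturated as expected. On to the beech wedge.

```bash
python3 -m inch '[[-0.04,-0.03,0,0.03,0],[-0.09,-0.06,0,0.06,0],[-0.14,-0.095,0,0.096,0],[-0.19,-0.13,0.02,0.096,0],[-0.24,-0.165,0.05,0.096,0],[-0.29,-0.2,0.05,0.096,0],[-0.334,-0.232,0.05,0.096,0],[-0.334,-0.232,0.05,0.096,0],[-0.334,-0.232,0.05,0.096,0]]'; python3 st.py; python3 - <<'E'
from h import *
np.set_printoptions(precision=4,suppress=True)
o=bot.get_obs();im=bot.camera('wrist');cv2.imwrite('pics/w8.png',im[:,:,::-1])
C=cam('wrist',o)
for t,z in(('wedge_tip',.002),('wedge_heel',.02),('wedge',0)):
    for d in bot.spot_point('wrist',t): uv=np.array(d['point'])*[640,480];print(t,d['score'],uv,onz(C,uv,z))
E
```

```text
clock: 21.05
eef_pos: [0.4005, 0.2849, 0.1979]
tool_rot: [0.985, -0.174, 0.004, 0.004]
ft_force: [-0.0, -0.0, -0.6]
grip_width: 0.0851
21.05 q [ 0.6251  0.2415 -0.0823  1.2473 -0.0111 -2.167 ] p [0.4005 0.2849 0.1979] yaw -20.02306889934761 z [ 0.0063 -0.0092 -0.9999] F [-0.0342 -0.03   -0.6283]
wedge_tip 0.62 [319.616  89.712] [0.5053 0.2475 0.002 ]
wedge_heel 0.58 [311.488 250.32 ] [0.3786 0.3018 0.02  ]
wedge 0.98 [313.792 179.28 ] [0.4358 0.2787 0.    ]
wedge 0.79 [ 11.328 358.8  ] [0.3711 0.6354 0.    ]
```

View pics/w8.png

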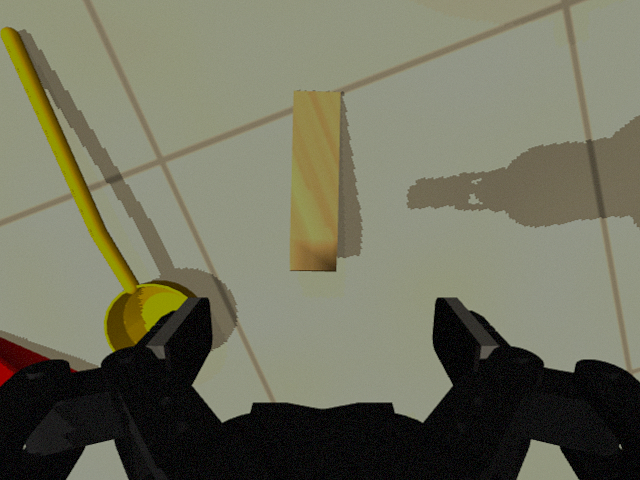

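```bash
python3 - <<'E'
from h import *
np.set_printoptions(precision=4,suppress=True)
C=cam('wrist')
a,b=onz(C,(293.5,91),.004),onz(C,(342.5,92.5),.004);h1,h2=onz(C,(290.5,270.5),.04),onz(C,(336.5,271),.04)
t=(a+b)/2;h=(h1+h2)/2;d=(t-h)[:2];print(t,h,np.linalg.norm(a-b),np.linalg.norm(h1-h2),np.linalg.norm(d),'yaw',np.rad2deg(np.arctan2(d[1],d[0])))
u=d/np.linalg.norm(d);g=h[:2]+u*.015;print('heelgrip',g)
lc=[onz(C,p,.03)[:2] for p in((107,325),(205,325),(150,283))];print('ladle',lc)
M=R.from_quat(bot.get_obs()['tool_rot']).as_matrix()
D=np.array([*g,0])-bot.get_obs()['eef_pos'];print('tool shift',M.T@D, 'ladle in tool y',[(M.T@(np.array([*l,0.])-np.array([*g,0.])))[:2] for l in lc])
E
```

```text
[0.5047 0.2481 0.004 ] [0.3671 0.3033 0.04  ] 0.041709667230911164 0.03947210968114142 0.14830354658405867 yaw -21.85280749856992
heelgrip [0.381  0.2977]
ladle [array([0.3807, 0.501 ]), array([0.3493, 0.4168]), array([0.4039, 0.4453])]
tool shift [-0.0257 -0.0073  0.1975] ladle in tool y [array([-0.0705, -0.1906]), array([-0.0709, -0.1008]), array([-0.0295, -0.1464])]
```

```bash
python3 -m inch '[[-0.0257,-0.0073,0.05,0.0154,0],[-0.0257,-0.0073,0.1,0.0154,0],[-0.0257,-0.0073,0.15,0.0154,0],[-0.0257,-0.0073,0.18,0.0154,0],[-0.0257,-0.0073,0.192,0.0154,0],[-0.0257,-0.0073,0.192,0.0154,0],[-0.0257,-0.0073,0.192,0.0154,0.4],[-0.0257,-0.0073,0.192,0.0154,0.6],[-0.0257,-0.0073,0.192,0.0154,1],[-0.0257,-0.0073,0.192,0.0154,1]]'; python3 -m inch '[[0,0,0,0,1],[0,0,0,0,1],[0,0,0,0,1]]'; python3 st.py;  python3 - <<'E'
from h import *
im=bot.camera('wrist');cv2.imwrite('pics/w9.png',im[:,:,::-1])
E
```

```text
clock: 22.5
eef_pos: [0.3808, 0.2996, 0.0069]
tool_rot: [0.982, -0.19, 0.005, 0.003]
ft_force: [-0.7, -0.4, 6.6]
grip_width: 0.0398
clock: 22.88
eef_pos: [0.3808, 0.2996, 0.0069]
tool_rot: [0.982, -0.19, 0.005, 0.003]
ft_force: [-0.0, -0.1, 6.8]
grip_width: 0.0394
22.875 q [ 0.6733  0.4328 -0.3728  0.7634 -0.0106 -2.0858] p [0.3808 0.2996 0.0069] yaw -21.911625295155602 z [ 0.008  -0.0071 -0.9999] F [-0.0097 -0.0925  6.7653]
```

View pics/w9.png

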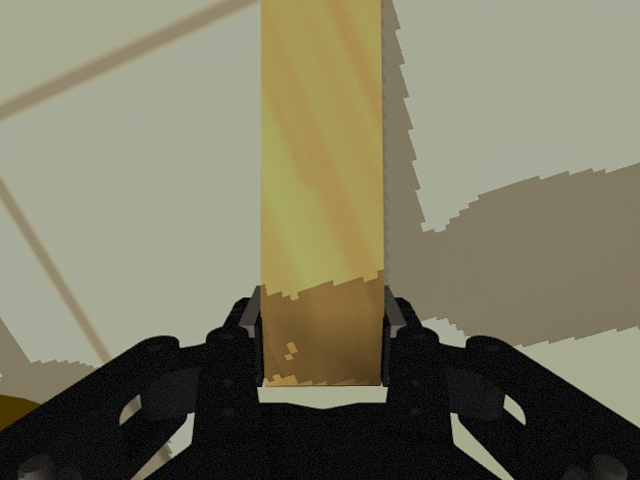

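```bash
python3 -m inch '[[0,0,-0.01,0,1],[0.01,0.02,-0.02,-0.02,1],[0.03,0.05,-0.02,-0.05,1],[0.06,0.09,-0.02,-0.08,1],[0.085,0.13,-0.02,-0.112,1],[0.105,0.17,-0.02,-0.112,1],[0.125,0.2,-0.02,-0.112,1],[0.134,0.2184,-0.02,-0.112,1],[0.134,0.2184,-0.02,-0.112,1],[0.134,0.2184,-0.02,-0.112,1]]'; python3 st.py;  python3 - <<'E'
from h import *
for c in('wrist','top','scene'):
    im=bot.camera(c);cv2.imwrite(f'pics/{c}10.png',im[:,:,::-1])
E
```

```text
clock: 24.18
eef_pos: [0.4224, 0.0467, 0.0282]
tool_rot: [0.997, -0.074, 0.003, 0.004]
ft_force: [-0.9, -0.1, 0.2]
grip_width: 0.0391
24.175 q [ 0.1167  0.3041 -0.5069  0.7552 -0.0091 -2.877 ] p [0.4224 0.0467 0.0282] yaw -8.470763199148088 z [ 0.0056 -0.0085 -0.9999] F [-0.8696 -0.0588  0.2225]
```

View pics/wrist10.png

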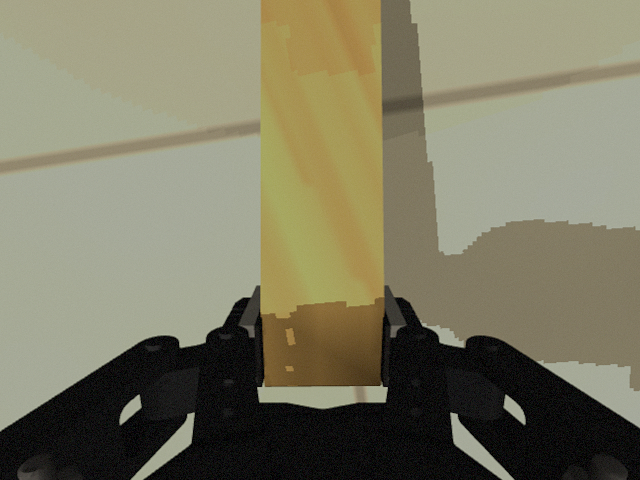

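View pics/top10.png

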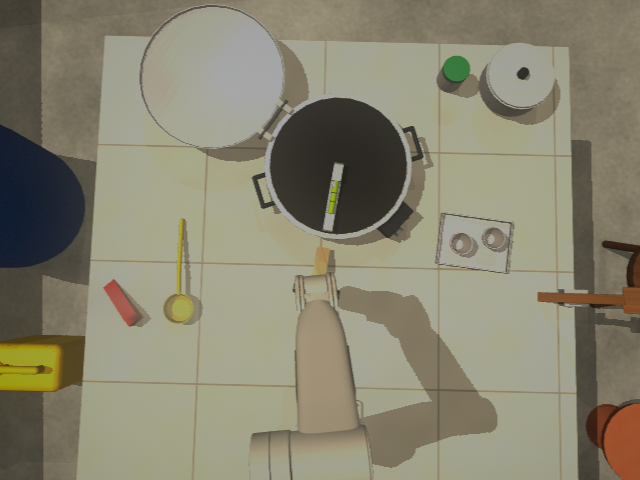

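View pics/scene10.png

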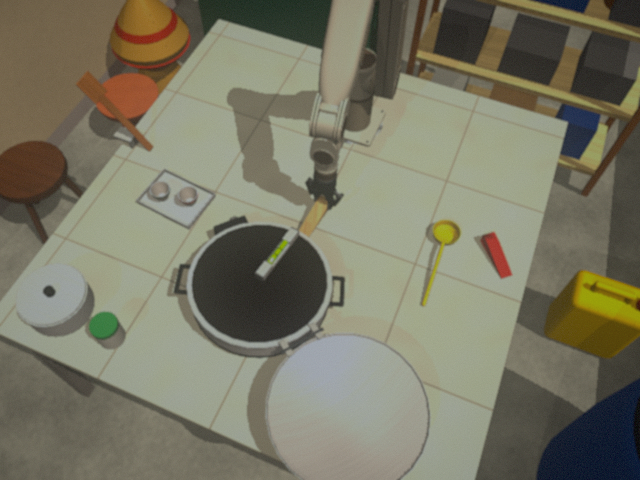

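```bash
cat > bub.py <<'E'
from h import *
np.set_printoptions(precision=4,suppress=True)
import sys
def bubble(c,name,zt=.128):
    """along-level bubble offset from vial middle (mm), + toward back"""
    im=bot.camera(c)[:,:,::-1].copy();cv2.imwrite(f'pics/{name}.png',im)
    C=cam(c);mid=np.array([.6925,.0065,zt]);u=np.array([.989,-.148,0]);v=np.array([.148,.989,0])
    N=260;xs=np.linspace(-.065,.065,N);ys=np.linspace(-.02,.02,80)
    A=np.array([[proj(C,mid+u*x+v*y) for x in xs] for y in ys],np.float32)
    w=cv2.remap(im,A[...,0],A[...,1],cv2.INTER_CUBIC);cv2.imwrite(f'pics/{name}_r.png',cv2.resize(w,None,fx=3,fy=3))
    return w,xs,ys
if __name__=='__main__':
    for c in sys.argv[2:]:
        w,xs,ys=bubble(c,f'{c}{sys.argv[1]}')
    im=[cv2.imread(f'pics/{c}{sys.argv[1]}_r.png') for c in sys.argv[2:]];cv2.imwrite(f'pics/b{sys.argv[1]}.png',np.vstack(im))
E
python3 -m inch '[[0,0,0.005,0,1],[0,0,0.01,0,1],[0,0,0.015,0,1],[0,0,0.018,0,1],[0,0,0.0195,0,1],[0,0,0.0195,0,1],[0,0,0.0195,0,1]]'; python3 st.py; python3 bub.py 11 top scene
```

```text
clock: 25.2
eef_pos: [0.4228, 0.0461, 0.0087]
tool_rot: [0.997, -0.074, 0.003, 0.004]
ft_force: [0.4, -0.1, -1.1]
grip_width: 0.0392
25.2 q [ 0.1155  0.3372 -0.5275  0.701  -0.0096 -2.878 ] p [0.4228 0.0461 0.0087] yaw -8.481726802520395 z [ 0.0061 -0.0089 -0.9999] F [ 0.4003 -0.055  -1.0949]
```

View pics/b11.png

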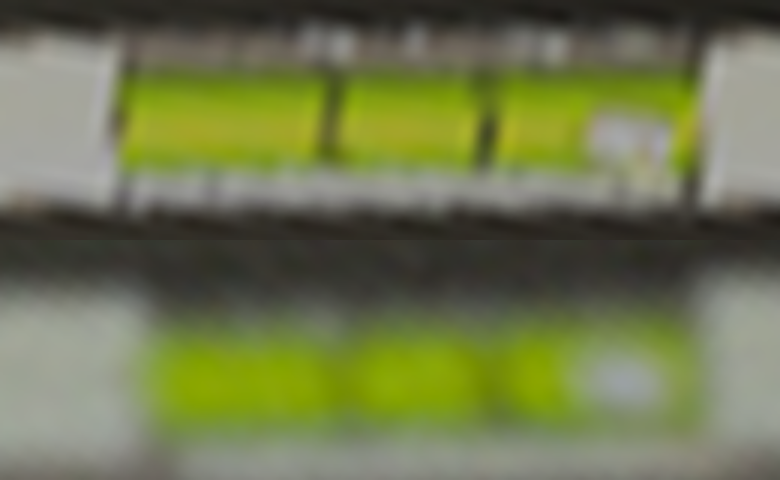

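```bash
python3 -m inch '[[0,0,0.001,0,1],[0,0,0.001,0,1]]'|grep -E 'eef|force'; python3 -m inch '[[0,0,0.0007,0,1],[0,0,0.0007,0,1]]'|grep -E 'eef|force'; python3 -m inch '[[0.005,0,0,0,1],[0.01,0,0,0,1],[0.01,0,0,0,1]]'|grep -E 'eef|force'
```

```text
eef_pos: [0.4226, 0.0461, 0.0076]
ft_force: [-0.2, 1.1, -1.0]
eef_pos: [0.4227, 0.0462, 0.007]
ft_force: [-1.4, -0.7, 0.5]
eef_pos: [0.4336, 0.0446, 0.007]
ft_force: [-0.5, 0.3, 0.7]
```

```bash
for i in 1 2; do python3 -m inch '[[0.002,0,0,0,1],[0.004,0,0,0,1],[0.006,0,0,0,1],[0.008,0,0,0,1]]'|grep -E 'eef|force'; done; for i in 1 2 3; do python3 -m inch '[[0.001,0,0,0,1],[0.002,0,0,0,1],[0.003,0,0,0,1],[0.004,0,0,0,1]]'|grep -E 'eef|force';done; python3 st.py
```

```text
eef_pos: [0.4405, 0.0435, 0.007]
ft_force: [-1.6, 0.4, 1.8]
eef_pos: [0.4484, 0.0423, 0.007]
ft_force: [-1.5, 0.2, 1.0]
eef_pos: [0.4523, 0.0417, 0.0071]
ft_force: [-0.0, 0.3, 1.2]
eef_pos: [0.4563, 0.0411, 0.0071]
ft_force: [-1.0, -0.0, -0.2]
eef_pos: [0.4602, 0.0405, 0.0071]
ft_force: [-2.5, -0.5, 0.8]
28.675 q [ 0.0941  0.3962 -0.4351  0.7348 -0.0094 -2.8996] p [0.4602 0.0405 0.0071] yaw -8.473128747249707 z [ 0.0055 -0.0089 -0.9999] F [-2.4836 -0.5072  0.8336]
```

```bash
for i in 1 2 3 4; do python3 -m inch '[[0.001,0,0,0,1],[0.002,0,0,0,1],[0.003,0,0,0,1],[0.004,0,0,0,1]]'|grep -E 'eef|force';done; python3 st.py
```

```text
eef_pos: [0.4613, 0.0402, 0.007]
ft_force: [-10.3, 1.3, 8.6]
eef_pos: [0.4621, 0.04, 0.0069]
ft_force: [-18.2, 2.5, 17.5]
eef_pos: [0.4628, 0.0399, 0.0068]
ft_force: [-23.9, 4.1, 25.4]
eef_pos: [0.4641, 0.0396, 0.0068]
ft_force: [-29.6, 4.8, 30.9]
30.675 q [ 0.0875  0.4154 -0.4036  0.7678 -0.0037 -2.9076] p [0.4641 0.0396 0.0068] yaw -8.394577742765348 z [-0.0156 -0.0051 -0.9999] F [-29.5764   4.7815  30.867 ]
```

```bash
python3 -m inch '[[-0.006,0,0,0,1],[-0.012,0,0,0,1],[-0.014,0,0,0,1],[-0.014,0,0,0,1]]'; python3 st.py; python3 bub.py 12 top scene; python3 - <<'E'
from h import *
im=bot.camera('wrist');cv2.imwrite('pics/w12.png',im[:,:,::-1])
E
```

```text
clock: 31.18
eef_pos: [0.4629, 0.0402, 0.007]
tool_rot: [0.997, -0.074, 0.004, 0.004]
ft_force: [2.2, 0.2, -5.7]
grip_width: 0.0392
31.175 q [ 0.0929  0.4    -0.4292  0.7359 -0.0094 -2.9006] p [0.4629 0.0402 0.007 ] yaw -8.48863391325057 z [ 0.0065 -0.0088 -0.9999] F [ 2.1697  0.1659 -5.7104]
```

View pics/w12.png

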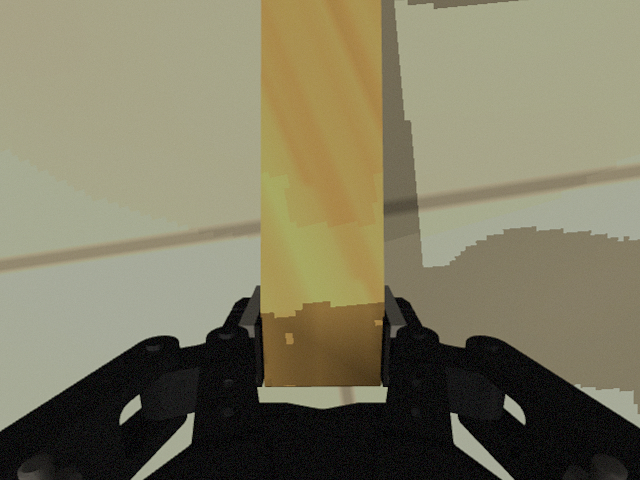

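View pics/b12.png

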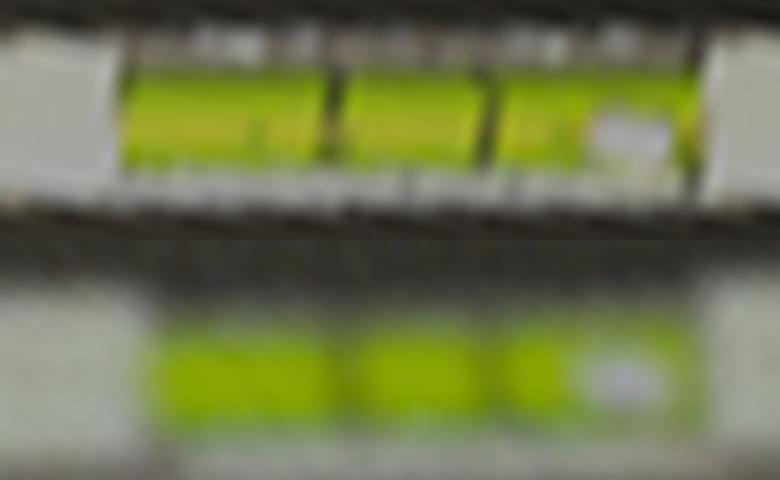

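View pics/top12.png

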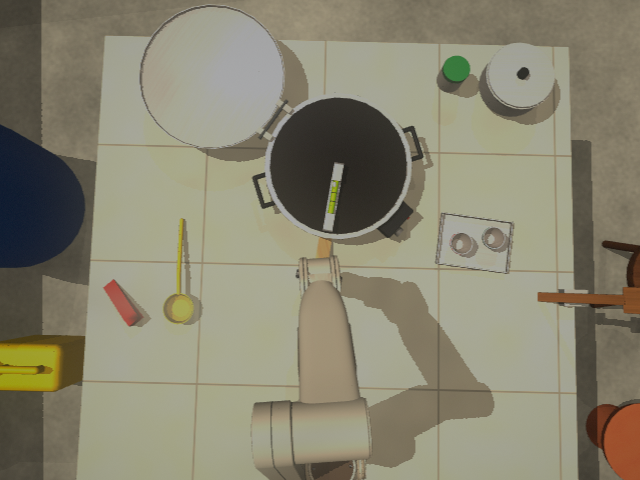

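I backed off at 30 N. Pushing forward also pressed the fingers down on the bench (Fz +31), because the arm is compliant and couples the two. I'll go in smaller steps, raise z to keep Fz near zero, and check each step.

```bash
python3 -m inch '[[0.002,0,0,0,1],[0.004,0,0,0,1],[0.004,0,0,0,1]]'|grep -E 'eef|force'; python3 -m inch '[[0.001,0,-0.001,0,1],[0.002,0,-0.001,0,1],[0.002,0,-0.001,0,1]]'|grep -E 'eef|force'; python3 st.py
```

```text
eef_pos: [0.4628, 0.0401, 0.0069]
ft_force: [-7.6, 1.5, 3.1]
eef_pos: [0.4628, 0.0399, 0.0072]
ft_force: [-10.1, 2.1, 1.8]
32.075 q [ 0.0907  0.4058 -0.4183  0.7515 -0.0073 -2.9039] p [0.4628 0.0399 0.0072] yaw -8.418986347340311 z [-0.0041 -0.0077 -1.    ] F [-10.0587   2.0762   1.8324]
```

```bash
for i in 1 2; do python3 -m inch '[[0.001,0,-0.0005,0,1],[0.002,0,-0.0012,0,1],[0.002,0,-0.0012,0,1]]'|grep -E 'eef|force'; done; python3 st.py
```

```text
eef_pos: [0.4629, 0.0398, 0.0078]
ft_force: [-11.3, 3.5, 1.7]
eef_pos: [0.4634, 0.0395, 0.0084]
ft_force: [-14.0, 3.8, -0.1]
32.825 q [ 0.0891  0.4088 -0.4088  0.7644 -0.0062 -2.9061] p [0.4634 0.0395 0.0084] yaw -8.386535961893792 z [-0.0106 -0.0072 -0.9999] F [-14.0437   3.8291  -0.1307]
```

```bash
for i in 1 2 3; do python3 -m inch '[[0.001,0,-0.0002,0,1],[0.002,0,-0.0004,0,1],[0.002,0,-0.0004,0,1]]'|grep -E 'eef|force'; done; python3 st.py
```

```text
eef_pos: [0.4645, 0.0391, 0.0086]
ft_force: [-13.8, 2.5, 1.6]
eef_pos: [0.4663, 0.0386, 0.0088]
ft_force: [-13.2, 2.7, 1.4]
eef_pos: [0.4682, 0.0381, 0.009]
ft_force: [-13.7, 2.1, -0.1]
33.95 q [ 0.0858  0.4165 -0.3934  0.7745 -0.0071 -2.9086] p [0.4682 0.0381 0.009 ] yaw -8.431999505053144 z [-0.0129 -0.0082 -0.9999] F [-13.6536   2.1398  -0.1069]
```

```bash
for i in 1 2; do python3 -m inch '[[0.001,0,0,0,1],[0.002,0,0,0,1],[0.003,0,0,0,1],[0.004,0,0,0,1]]'|grep -E 'eef|force'; done; python3 bub.py 13 top
```

```text
eef_pos: [0.472, 0.0375, 0.009]
ft_force: [-14.2, 0.8, -1.1]
eef_pos: [0.4761, 0.0368, 0.009]
ft_force: [-13.1, 2.2, -2.0]
```

View pics/b13.png

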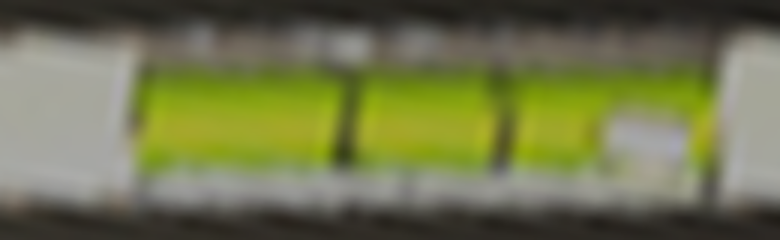

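```bash
for i in 1 2; do python3 -m inch '[[0.001,0,0.0002,0,1],[0.002,0,0.0002,0,1],[0.003,0,0.0004,0,1],[0.004,0,0.0004,0,1],[0.005,0,0.0004,0,1],[0.006,0,0.0004,0,1]]'|grep -E 'eef|force'; done; python3 bub.py 14 top
```

```text
eef_pos: [0.4823, 0.0359, 0.0087]
ft_force: [-12.9, 1.3, -1.1]
eef_pos: [0.4886, 0.0351, 0.0085]
ft_force: [-13.1, 1.9, -1.0]
```

View pics/b14.png

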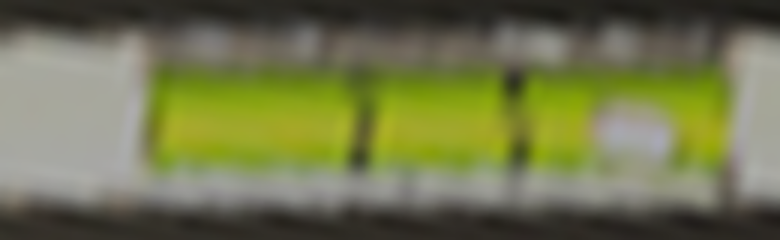

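```bash
for i in 1 2 3; do python3 -m inch '[[0.001,0,0.0002,0,1],[0.002,0,0.0002,0,1],[0.003,0,0.0004,0,1],[0.004,0,0.0004,0,1],[0.005,0,0.0004,0,1],[0.006,0,0.0004,0,1]]'|grep -E 'eef|force'; done; python3 bub.py 15 top
```

```text
eef_pos: [0.4948, 0.0342, 0.0082]
ft_force: [-13.8, 2.5, -0.5]
eef_pos: [0.501, 0.0333, 0.008]
ft_force: [-13.0, 2.1, 0.1]
eef_pos: [0.5072, 0.0324, 0.0078]
ft_force: [-13.9, 1.1, 0.4]
```

View pics/b15.png

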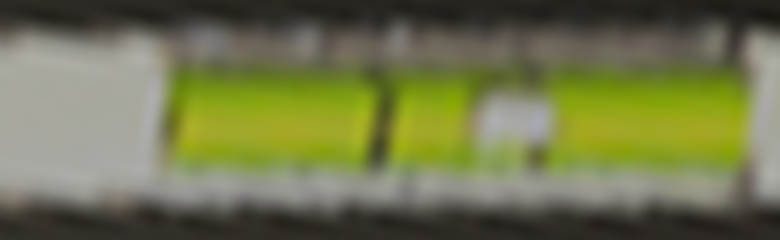

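```bash
python3 -m inch '[[0.001,0,0.0002,0,1],[0.002,0,0.0002,0,1],[0.003,0,0.0004,0,1],[0.003,0,0.0004,0,1],[0.003,0,0.0004,0,1],[0.003,0,0.0004,0,1],[0.003,0,0.0004,0,1],[0.003,0,0.0004,0,1],[0.003,0,0.0004,0,1],[0.003,0,0.0004,0,1]]'|grep -E 'eef|force';  python3 bub.py 16 top;python3 st.py
```

```text
eef_pos: [0.5105, 0.032, 0.0075]
ft_force: [-13.8, 1.6, 0.4]
40.15 q [ 0.0673  0.4807 -0.2858  0.8144 -0.0081 -2.9268] p [0.5105 0.032  0.0075] yaw -8.45242080353162 z [-0.0095 -0.0087 -0.9999] F [-13.016    1.7581   0.5319]
```

View pics/b16.png

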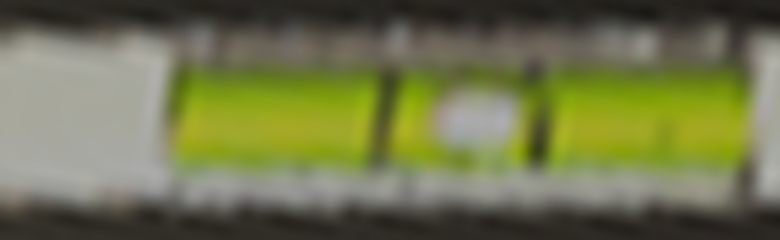

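```bash
python3 -m inch '[[0.001,0,0.0002,0,1],[0.002,0,0.0002,0,1],[0.002,0,0.0002,0,1],[0.002,0,0.0002,0,1],[0.002,0,0.0002,0,1],[0.002,0,0.0002,0,1]]'|grep -E 'eef|force'; python3 -m inch '[[-0.001,0,0.0002,0,1],[-0.002,0,0.0004,0,1],[-0.003,0,0.0006,0,1],[-0.004,0,0.001,0,1],[-0.004,0,0.001,0,1],[-0.004,0,0.001,0,1]]'|grep -E 'eef|force'; python3 bub.py 17 top;python3 st.py
```

```text
eef_pos: [0.5126, 0.0317, 0.0074]
ft_force: [-13.3, 0.5, 1.3]
eef_pos: [0.5127, 0.0318, 0.0072]
ft_force: [-6.4, -0.4, -2.9]
41.7 q [ 0.0676  0.4798 -0.2887  0.805  -0.0094 -2.9259] p [0.5126 0.0318 0.0071] yaw -8.486777928964074 z [-0.002  -0.0096 -1.    ] F [-7.2941 -0.3966 -3.1453]
```

View pics/b17.png

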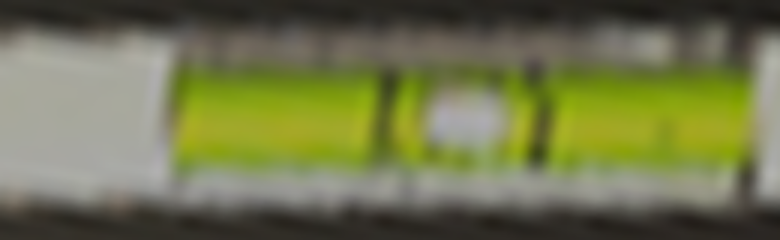

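Bubble about +0.5 mm from centre. I'll unload the rest and let go slowly.

```bash
python3 -m inch '[[-0.001,0,0,0,1],[-0.002,0,0,0,1],[-0.003,0,-0.0005,0,1],[-0.003,0,-0.0005,0,1]]'|grep -E 'eef|force'; python3 -m inch '[[0,0,0,0,0.7],[0,0,0,0,0.62],[0,0,0,0,0.56],[0,0,0,0,0.52],[0,0,0,0,0.48],[0,0,0,0,0.4],[0,0,0,0,0.2],[0,0,0,0,0],[0,0,0,0,0]]'; python3 bub.py 18 top;python3 st.py
```

```text
eef_pos: [0.5127, 0.0321, 0.0083]
ft_force: [-1.5, -1.8, -11.1]
clock: 43.32
eef_pos: [0.5137, 0.0327, 0.0091]
tool_rot: [0.997, -0.074, 0.003, 0.004]
ft_force: [0.2, -0.2, 0.2]
grip_width: 0.085
43.375 q [ 0.0689  0.4739 -0.2927  0.799  -0.0092 -2.9248] p [0.5136 0.0327 0.009 ] yaw -8.472421646525985 z [ 0.0058 -0.0088 -0.9999] F [ 0.4262 -0.4617 -0.2954]
```

View pics/b18.png

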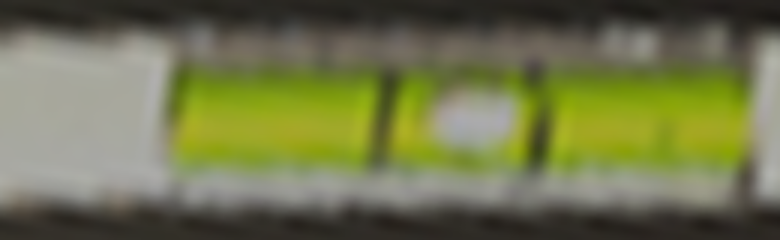

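```bash
python3 -m inch '[[0,0,-0.03,0,0],[0,0,-0.08,0,0],[0,0,-0.13,0,0],[0.02,0,-0.18,0,0],[0.06,0,-0.21,0,0],[0.11,0,-0.21,0,0],[0.16,0,-0.21,0,0],[0.18,0,-0.21,0,0],[0.18,0,-0.21,0,0],[0.18,0,-0.21,0,0]]'; python3 st.py; python3 bub.py 19 wrist;  python3 - <<'E'
from h import *
o=bot.get_obs();C=cam('wrist',o)
for t,z in(('level_mid',.137),('bubble_mark',.137),('wedge_heel',.02),('mitad',.022)):
    for d in bot.spot_point('wrist',t)[:1]: uv=np.array(d['point'])*[640,480];print(t,d['score'],uv,onz(C,uv,z))
im=cv2.imread('pics/wrist19.png');cv2.imwrite('pics/w19c.png',cv2.resize(im[120:360,220:420],None,fx=2.4,fy=2.4,interpolation=cv2.INTER_CUBIC))
E
```

```text
clock: 44.62
eef_pos: [0.6896, 0.0081, 0.2199]
tool_rot: [0.997, -0.074, 0.002, 0.004]
ft_force: [0.3, -0.1, 0.3]
grip_width: 0.0852
44.625 q [ 0.0156  0.6451  0.5988  1.5203 -0.0089 -2.9781] p [0.6896 0.0081 0.2199] yaw -8.472924685575856 z [ 0.0043 -0.0089 -1.    ] F [ 0.2936 -0.0841  0.2528]
level_mid 0.86 [324.672 231.12 ] [0.701973   0.00397016 0.137     ]
bubble_mark 0.52 [324.288 227.088] [0.70457357 0.00382988 0.137     ]
wedge_heel 0.62 [323.072 386.016] [0.50645986 0.03266505 0.02      ]
```

View pics/wrist19.png

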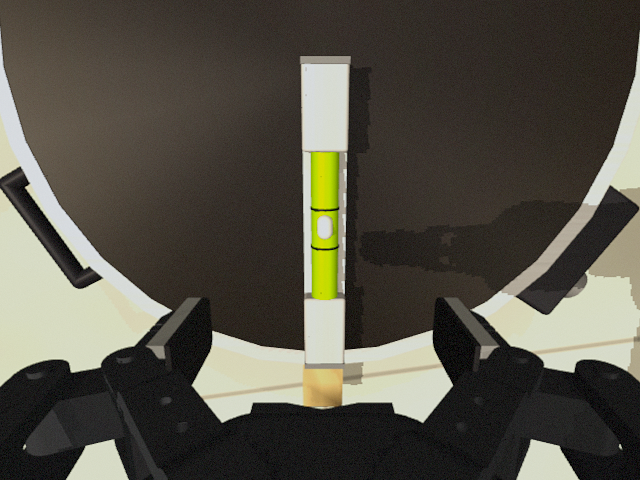

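View pics/b19.png

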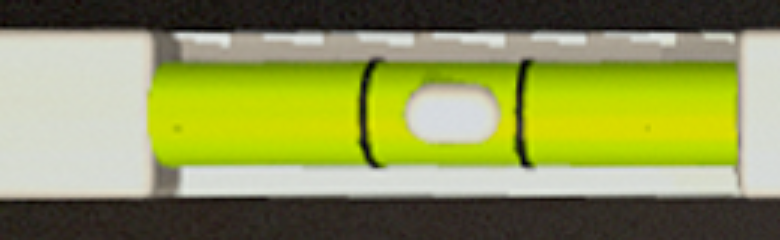

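Close view: bubble at +1.7 to +1.9 mm from the middle, clear of both lines, with the wedge under the front middle. I'll move clear, then make one last check for drift and disturbance.

```bash
python3 -m inch '[[0,0,-0.03,0,0],[-0.04,0,-0.06,0,0],[-0.09,0,-0.06,0,0],[-0.14,0,-0.06,0,0],[-0.19,0,-0.06,0,0],[-0.24,0,-0.06,0,0],[-0.29,0,-0.06,0,0],[-0.3,0,-0.06,0,0],[-0.3,0,-0.06,0,0],[-0.3,0,-0.06,0,0]]'|head -2; python3 bub.py 20 top scene; python3 - <<'E'
from fitp import *
a=cv2.imread('pics/top0.png');b=cv2.imread('pics/top20.png')
for n,(x,y,w,h) in dict(tray=(432,208,86,70),ladle=(160,212,42,116)).items():
    print(n,cv2.phaseCorrelate(a[y:y+h,x:x+w].mean(2),b[y:y+h,x:x+w].mean(2)))
S=cv2.imread('pics/scene20.png');sets=[]
for c,im,e in(('top',b,((338,165.4),(134.6,134.9),140)),('scene',S,((259.07,282),(114.5,132.6),84.9))):
    sets.append((cam(c),edges(im,e)))
p=fit(sets).x;print('fit',p,'tilt deg x,y',np.rad2deg(p[3:5]))
E
python3 st.py
```

```text
clock: 46.12
eef_pos: [0.3946, 0.0527, 0.2784]
tray ((0.00027812359908807593, -0.0036623581231367552), 0.9877836629780313)
ladle ((0.487316408530166, -0.006111610416191127), 1.0043408304731292)
fit [ 0.7999 -0.0083  0.1047 -0.0112 -0.0022  0.2021] tilt deg x,y [-0.6442 -0.1262]
46.225 q [ 0.14    0.0162 -0.1349  1.4151 -0.0097 -2.8531] p [0.3945 0.0526 0.278 ] yaw -8.507053004714974 z [ 0.0058 -0.009  -0.9999] F [-0.005   0.0237  0.4599]
```

View pics/b20.png

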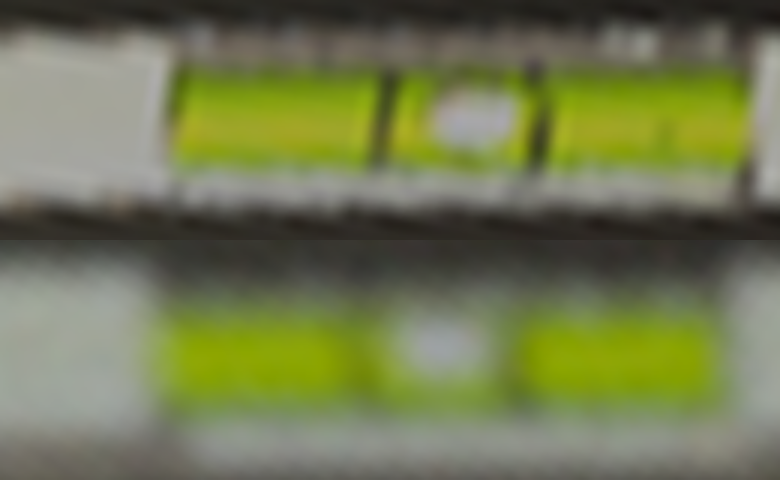

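View pics/top20.png

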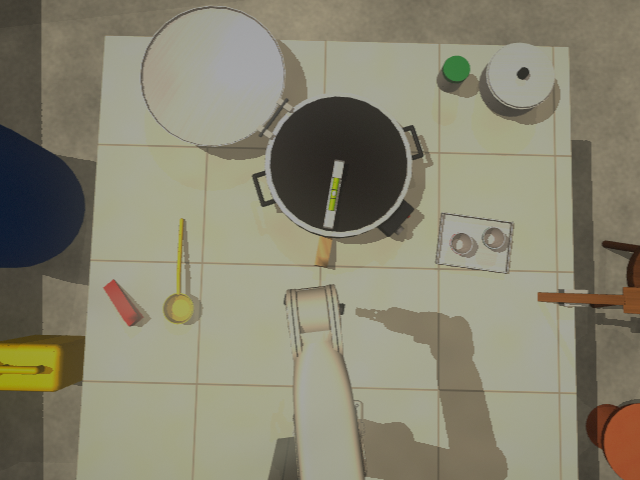

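```bash
python3 -c "
from workcell import bot
print(bot.job_done())"
```

```text
the job is handed in; nothing more can be done
None
```

The job is handed in at about 46 s of the 70 s allowed. The level lies front to back on the griddle, and the beech wedge is under the middle of the front edge, carrying the mitad. The gripper is open and clear.

**What I did:** I lowered the level slowly with about 8–11 N of contact and let go. I then pushed the wedge in at about 13 N until the bubble came between the lines, unloaded the arm and released it.

**Last checks:**
- **Bubble:** +1.7 to +2.2 mm from the middle, against a limit of ±4 mm. It did not change between the last two looks.
- **Wedge:** the tip is roughly 60 mm under the front edge, judging by the arm position, and close to its middle.
- **Tray, cups and ladle:** the tray with its cups shows no shift. The ladle comparison read 0.5 px (about 1.5 mm), probably image noise.

**What failed or disagreed:**
- **First wedge push:** it built up to about 30 N at the wrist, partly from the fingers pressing on the bench, before I backed off. I estimate the wedge-to-mitad force at about 26 N then, close to the 28 N limit. I could not measure it directly.
- **Mitad direction:** the handles suggested a yaw of about +18°. The networks and the measured tilt both gave about -8°, which I used. The tilt change from wedging gave about -10°.
- **Mitad tilt:** a camera fit of the plate still reads 0.65°, which would be over the 0.4° limit. The bubble gives about 0.1° along the level. I trusted the bubble, because camera calibration error can explain the difference. The tilt across the level rests only on the same camera fit, which gave about 0.1°.

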